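# Hold the light pen on the open test port

### The arm

A 6-joint arm with a two-finger parallel gripper is mounted at the origin on a cart in front of the work surface, level with it; the furniture and walls round the work are solid. World frame = base frame: x ahead of the robot, y to its left, z up, the work surface at z = 0. Lengths are in m, angles in rad, forces in N, time in s.
With the tool pointing down it reaches from about 0.4 to 0.825 m from the base axis. Payload 7 kg.
Tool frame: the origin (TCP) lies at the very end of the fingers, on their centre line; the grasp point (between the pads) lies 19 mm behind it; z points along the fingers, y is the line along which they close (so a half turn about z gives the same grasp; the last joint's range is limited). The gripper opens to 88 mm and grips with 3 to 60 N. Pads are 19 mm wide; open, the fingers measure 130 mm over their backs; the gripper's body (78 mm by 193 mm) begins 47 mm behind the grasp point.
Start: joints at [1.451, 0.359, 0.012, 0, -1.224, -0.288], TCP at [0.268, 0.62, 0.227] pointing down, gripper open.
Joint ranges: [-3.07, 3.07], [-1.43, 2.12], [-1.02, 1.25], [-3.03, 1.67], [-3.05, -0], [-3.03, 3.03]. Speed limits (rad/s): [2.39, 2.39, 3.01, 3.14, 3.14, 3.14].

### API

Orientations are given as [roll, pitch, yaw] about the fixed x, y, z axes, in that order (R = Rz(yaw) Ry(pitch) Rx(roll)).
In Python, from station import arm gives the robot as it stands.
- The arm moves only by the tool step_arm, never from a script. Its argument "rows" is a list of rows, each a list of 5 numbers: the shift along the world's x, y, z in m, then the turn about the world's z in rad, then the finger opening in m, from 0 to 0.0876. In form: [[x, y, z, spin, gripper], ...]. A call has 1 to 20 rows; each row is the pose to reach, as a shift and turn from the pose commanded when the call began; what a row does not reach only later rows make up. A row lasts 1/10 s, in which the tool goes at most 50 mm and 8.59 degrees, less where a joint would pass 70% of its speed; a pose out of reach is approached as far as the arm can. A call with a gripper value outside its range is refused whole. The fingers move at their own pace and stop on an object; "newtons" is the grip in N (left out, the last holds). Time passes only in rows, so rows that repeat a pose let the fingers close. It gives the time, the measured TCP pose, the force, the opening and the grip force at its end, in the units of the state.
- arm.get_state(): the state, without advancing time (a new reading comes with each control period).
- arm.grab_frame(name): name is "scene" or "side" or "wrist"; returns a dict with "color" (420x560x3 uint8, blue, green, red), "vfov" (degrees; the focal length in pixels is half the picture's height over the tangent of half this angle, whatever the lens; pixels are square), "cx", "cy" (the principal point, pixels), "rvec" (rotation vector, rad) and "tvec" (3), from world to camera coordinates, as OpenCV has them. Camera axes: x right, y down, z forward; pixel columns grow to the right and rows downward; lengths in m; the calibration is good to about 2 mm. A picture is of the moment at which its call begins. There is no depth.
- arm.job_done(): hands the job in; it is judged then, once.
The state is a dict: "t": time; "q": joint angles; "qd": joint speeds; "joint_efforts": joint torques, N m; "eef_pos": TCP position; "ee_rot": TCP orientation; "force": force on the tool from outside, world axes, zero at the start; "moment": the same for the moment, N m; "width": finger opening in m; "gripper_force": force on a finger pad.
Only numpy, scipy, OpenCV 4.12 (cv2) and the standard library are available. Lean on these libraries where they do the work, as an engineer would, in place of code of your own. Each camera call takes 0.05 s, during which the arm holds its last target. There are 200 camera calls.

### The job

Take the white fault-finder light pen out of its stand and use it on the one test port that has no cap: hold the pen, narrow nose first, square to that port's tilted face, with the nose on the middle of the round sprung pad, pressing lightly so that the pad goes in about halfway. Finish while holding the pen there: do not let go or put it down. Never press hard on the port, and leave the other things on the desk where they are.

Things in the scene. Friction and masses are not known exactly. Their poses are not given: they have to be found in the camera images.
- light_pen: White fault-finder light pen, round, 140 mm long, 18 mm thick, 60 g, narrower nose at its -y end, thin clip on the side. It starts upright in the stand, nose down on the stand's floor, about 80 mm showing above the rim. y runs along the pen away from the nose; the origin is at mid-length on the skin, the centre line 9 mm from it along +z.
- pen_nose (a point): Middle of the pen's nose end, on its centre line, 70 mm towards the nose (-y) from mid-length. Axes as the pen's: -y points along the pen and out of the nose.
- pen_stand: Pen stand fixed to the desk: dark disc foot 68 mm across and a black upright tube about 30 mm across, rim 66 mm above the desk; straight round bore about 21 mm wide, its floor 6 mm above the desk. Origin: centre of the underside, z up.
- open_port: The uncapped test port, fixed to the desk: base 72 x 66 mm, two side cheeks, between them a grey tilting head 46 x 50 x 24 mm on a level hinge along y, 50 mm above the desk, its face leaning to the unit's -x side; on the face a collar 33 mm across, 6 mm high, and in it the steel pad, 9 mm proud of the collar. Origin: centre of the underside. It is in any of three places in a row with two capped units.
- pad_centre (a point): Middle of the top of the round flat steel pad (22 mm across) of the open port; moves in with the pad. Its z axis points straight out of the port's face (the pen must lie along this axis). At rest it is 41 mm above the head's hinge, measured along that axis.
- pad (a joint): How far the pad is pressed in: 0 at rest, 0.008 m fully in. Spring: 1.2 N to start, rising by 0.3 N a mm to 3.6 N fully in; about 2.4 N halfway.
- open_port_head (a joint): Tilt of the open port's head: angle in rad between its face's outward direction and the vertical, 0 level; leaning to the unit's -x side as it grows. A stiff hinge that stays where it is.
- capped_port_a: Like unit with a domed black rubber cap over its port, 36 mm across, 78 mm high at most. Not to be used. Origin: centre of the underside.
- capped_port_b: The other capped unit, same as capped_port_a.
- power_meter: Bystander, loose: yellow and black hand meter 161 x 70 x 32 mm lying on the desk. Origin: centre of the underside.
- sleeve_vial: Bystander, loose: clear vial with a blue lid, 30 mm across, 78 mm high, standing. Origin: centre of the underside.
- cleaner_cassette: Bystander, loose: blue cleaning cassette 66 x 105 x 34 mm. Origin: centre of the underside.
- fibre_cleaver: Bystander, loose: blue fibre cleaver 71 x 82 x 67 mm. Origin: centre of the underside.
Not all that is in view belongs to the job. What is shaped like the open_port but yellow is not meant.

How it is judged:
By the outcome, as a careful person would: the job done as asked, in the order asked, and still so for the second after the job is handed in, while the arm keeps its last pose, push and grip.
It also fails if it takes over 38 s, if anything falls off the work surface, if the arm or the gripper's body presses on something with over 40 N, if the wrist force passes 120 N, or if a joint passes its speed limit or range.

## Working session

There is one attempt and no reset: what is moved stays moved. The work goes in short steps, Python scripts to look and compute and a tool call to move; the robot and the scene stay as the last step left them, time stands still between calls to the robot, and variables do not carry over. Pictures are saved under pics/ and viewed, at most 10 in all, crops included, and the job is handed in when it is done.

Besides the shell and the picture viewer there is one more tool, called after "Call:" as a command line: name --pt "numbers of a row" for each row, then --argument value for the rest. step_arm: Moves the arm, as the interface text tells. Its arguments: {"type":"object","properties":{"rows":{"type":"array"},"newtons":{"type":"number"}},"required":["rows"]}

```bash
ls; mkdir -p pics
cat > h.py <<'E'
import numpy as np, cv2
from station import arm
def cam(f):
    h,w=f["color"].shape[:2]; fl=h/2/np.tan(np.radians(f["vfov"])/2)
    K=np.array([[fl,0,f["cx"]],[0,fl,f["cy"]],[0,0,1.]])
    R=cv2.Rodrigues(np.array(f["rvec"],float))[0]; t=np.array(f["tvec"],float).ravel()
    return K,R,t
def ray(f,p):
    K,R,t=cam(f); d=R.T@np.linalg.solve(K,[p[0],p[1],1.]); return -R.T@t,d/np.linalg.norm(d)
def onz(f,p,z):
    o,d=ray(f,p); return o+d*(z-o[2])/d[2]
def cross(fs,ps):
    A=np.zeros((3,3));b=np.zeros(3)
    rs=[ray(f,p) for f,p in zip(fs,ps)]
    for o,d in rs:
        M=np.eye(3)-np.outer(d,d);A+=M;b+=M@o
    X=np.linalg.solve(A,b); return X,[np.linalg.norm((np.eye(3)-np.outer(d,d))@(X-o))*1e3 for o,d in rs]
def proj(f,X):
    K,R,t=cam(f); p=K@(R@np.asarray(X,float)+t); return p[:2]/p[2]
def grab(n):
    f=arm.grab_frame(n); np.save(f"f_{n}.npy",f,allow_pickle=True); return f
def load(n): return np.load(f"f_{n}.npy",allow_pickle=True).item()
E
python3 - <<'E'
from h import *
for n in("scene","side","wrist"):
    f=grab(n); K,R,t=cam(f); print(n,f["color"].shape,K[0,0],(-R.T@t).round(3),R[2].round(2))
    if n=="wrist": cv2.imwrite("pics/w0.png",f["color"])
    else: cv2.imwrite(f"pics/{n}0.png",cv2.resize(f["color"],(800,600)))
print(arm.get_state())
E
```

```text
pics
scene (420, 560, 3) 464.99825875618745 [-0.108 -0.425  1.034] [ 0.52  0.37 -0.77]
side (420, 560, 3) 506.0739797760024 [ 0.2   -1.043  0.881] [ 0.25  0.77 -0.58]
wrist (420, 560, 3) 312.71064029569186 [0.343 0.586 0.383] [-0.28  0.12 -0.95]
{'t': 0.15, 'q': array([ 1.45109493e+00,  3.59213530e-01,  1.13166059e-02, -2.27068638e-04,
       -1.22408607e+00, -2.88081758e-01]), 'qd': array([ 0.00034994, -0.0004233 ,  0.00333355,  0.00022135, -0.00038198,
        0.00033005]), 'joint_efforts': array([-6.11847172e-04, -5.83277357e+01,  2.93293798e+01,  7.00118154e+00,
        8.78492516e-03, -1.03826521e-04]), 'eef_pos': array([0.26759127, 0.61932547, 0.22586916]), 'ee_rot': array([ 3.14039423e+00, -1.32482438e-04, -4.07860364e-01]), 'force': array([ 0.01485675, -0.47855534, -0.12481827]), 'moment': array([-0.00295342,  0.03115484,  0.00097903]), 'gripper_force': 0.0, 'width': 0.08795749258397736}
```

View pics/scene0.png

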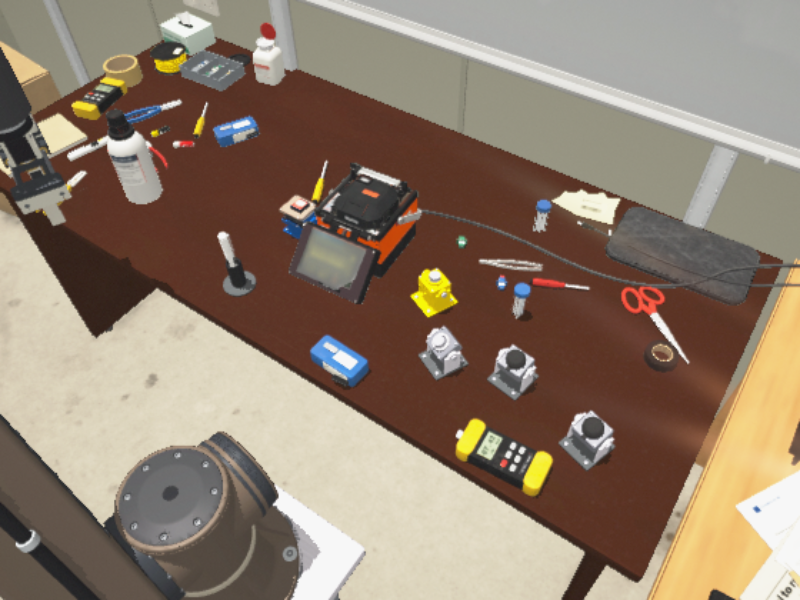

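View pics/side0.png

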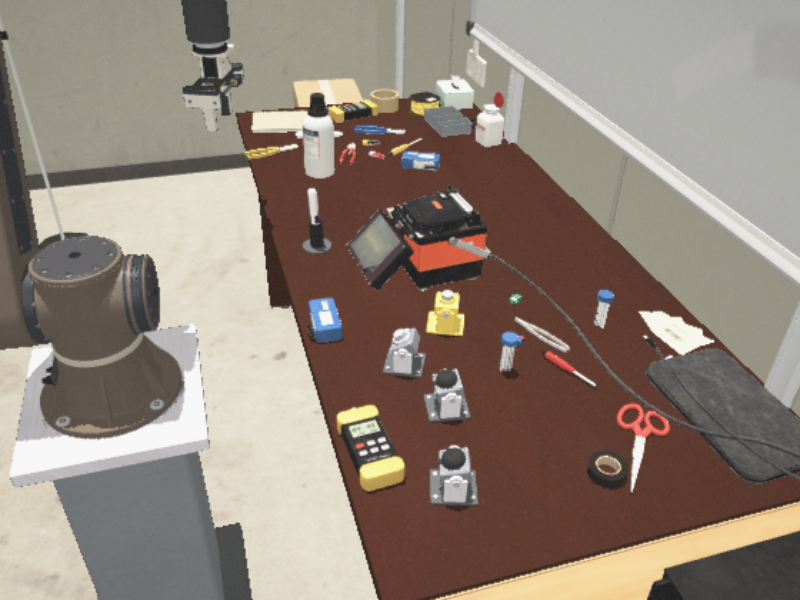

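Scene: the pen is white in a black stand at (237,262), side view (314,220). Other white objects are the bottle at (135,160) and a cable at (90,150), neither of which is a pen in a stand. Port candidates in the scene view:
- Grey, uncapped, (443,350): matches the description.
- Black-capped, (515,370) and (590,437).
- Yellow lookalike, (434,290): not meant.

I choose the grey one at (443,350), side view (404,350), and check it in one close crop.

Run:
```python
from h import *
a=load("scene")["color"];b=load("side")["color"]
def c(im,x,y,w,h,s): return cv2.resize(im[y:y+h,x:x+w],None,fx=s,fy=s,interpolation=cv2.INTER_CUBIC)
L=np.hstack([c(a,285,222,50,50,8)[:300,:400]*0+0,]) if 0 else None
top=np.hstack([c(a,285,224,50,43,8)[:300],c(b,260,222,50,43,8)[:300]])
bot=np.hstack([c(a,135,155,57,60,5)[:300,:285],np.zeros((300,115,3),np.uint8),c(b,195,125,57,60,5)[:300,:285],np.zeros((300,115,3),np.uint8)])
top=cv2.resize(top,(800,344))[:300]
cv2.imwrite("pics/crop1.png",np.vstack([top,bot]))
```

```text
(no output)
```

View pics/crop1.png

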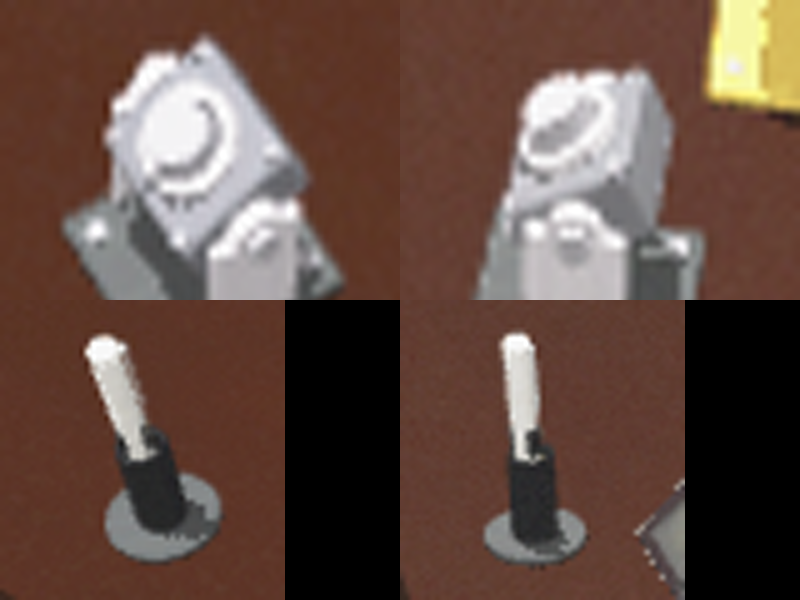

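The crop confirms it: the steel pad is bare, at scene pixel (307,239) and side pixel (281,233), and its face leans towards the robot side. The pen top is at scene (156,164), side (218,134).

Run:
```python
from h import *
a=load("scene");b=load("side")
for n,p,q in[("pad",(306.9,239.3),(280.3,233.5)),("bolt",(317.3,250.2),(281.5,247.3)),("pentop",(156,164.8),(218.4,134)),("foot",(167.6,198.2),(222,172))]:
    print(n,cross([a,b],[p,q]))
print(onz(a,(167.6,198.2),.004),onz(b,(222,172),.004))
# foot ellipse fit
for f,x0,y0 in((a,135,155),(b,195,125)):
    im=f["color"][y0:y0+60,x0:x0+57].astype(int)
    m=((abs(im[...,2]-im[...,0])<25)&(im.sum(2)>200)&(im.sum(2)<480)).astype(np.uint8)
    n,l,s,c=cv2.connectedComponentsWithStats(m); k=1+s[1:,4].argmax(); print(s[k],c[k]+[x0,y0])
    cnt=max(cv2.findContours((l==k).astype(np.uint8),0,1)[0],key=len); e=cv2.fitEllipse(cv2.convexHull(cnt)); print(e[0][0]+x0,e[0][1]+y0,e[1], onz(f,(e[0][0]+x0,e[0][1]+y0),.004))
```

```text
pad (array([ 0.50550594, -0.06665128,  0.06755809]), [np.float64(2.480581788106671), np.float64(2.480581788106708)])
bolt (array([ 0.49919674, -0.10242061,  0.05278978]), [np.float64(1.1950339492151514), np.float64(1.1950339492150912)])
pentop (array([0.43680769, 0.3810596 , 0.14121843]), [np.float64(0.48547306133565266), np.float64(0.485473061335738)])
foot (array([0.44070503, 0.37997975, 0.0009258 ]), [np.float64(0.15135375103568172), np.float64(0.15135375103588738)])
[0.43890745 0.3774791  0.004     ] [0.44000414 0.37518834 0.004     ]
[ 21  35  23  17 212] [167.4245283  199.43396226]
167.14054489135742 197.99676895141602 (16.767044067382812, 23.343917846679688) [0.43873268 0.37916746 0.004     ]
[ 47  36  10  24 130] [248.16153846 172.66923077]
217.03079414367676 163.79510498046875 (25.613054275512695, 52.2789192199707) [0.43423906 0.43152842 0.004     ]
```

Run:
```python
from h import *
a=load("scene");b=load("side")
s=.7
print("bottle base",onz(a,(145*s,196*s),0),onz(b,(320*s,172*s),0),"top",cross([a,b],[(119*s,112*s),(317*s,97*s)]))
print("splicer top",cross([a,b],[(372*s,200*s),(445*s,205*s)]),"screen", onz(b,(375*s,250*s),.1))
```

```text
bottle base [0.51651395 0.75414625 0.        ] [5.24773330e-01 7.60315439e-01 1.11022302e-16] top (array([0.52739502, 0.74658213, 0.22038989]), [np.float64(4.802901606536679), np.float64(4.802901606536973)])
splicer top (array([0.67296803, 0.19609924, 0.16198155]), [np.float64(10.69424607456186), np.float64(10.694246074561876)]) screen [0.52417291 0.17321662 0.1       ]
```

Call:
step_arm --pt "0.02 -0.05 0.04 -0.15 0.0876" --pt "0.05 -0.1 0.04 -0.3 0.0876" --pt "0.08 -0.15 0.04 -0.45 0.0876" --pt "0.1 -0.2 0.04 -0.6 0.0876" --pt "0.12 -0.24 0.04 -0.75 0.0876" --pt "0.14 -0.28 0.04 -0.9 0.0876" --pt "0.16 -0.32 0.04 -1.05 0.0876" --pt "0.18 -0.36 0.04 -1.2 0.0876" --pt "0.2 -0.4 0.04 -1.35 0.0876" --pt "0.21 -0.44 0.04 -1.5 0.0876" --pt "0.22 -0.48 0.04 -1.65 0.0876" --pt "0.23 -0.52 0.04 -1.8 0.0876" --pt "0.24 -0.56 0.04 -1.95 0.0876" --pt "0.25 -0.6 0.04 -2.1 0.0876" --pt "0.26 -0.64 0.04 -2.25 0.0876" --pt "0.27 -0.68 0.04 -2.4 0.0876" --pt "0.28 -0.685 0.04 -2.55 0.0876" --pt "0.28 -0.685 0.04 -2.73 0.0876" --pt "0.28 -0.685 0.04 -2.73 0.0876" --pt "0.28 -0.685 0.04 -2.73 0.0876"

```text
t: 2.15
eef_pos: [0.5475, -0.0654, 0.2664]
ee_rot: [-3.142, -0.0, -3.135]
force: [0.2, -0.4, -0.9]
width: 0.0873
gripper_force: 0.0
```

Run:
```python
from h import *
f=grab("wrist"); np.save("f_w1.npy",f); s=arm.get_state(); print(s["t"],s["eef_pos"],s["ee_rot"],s["q"].round(2)); K,R,t=cam(f); print((-R.T@t).round(3),R[2].round(2))
p=proj(f,[.5,-.065,.06]); print(p)
cv2.imwrite("pics/w1.png",cv2.resize(f["color"],(800,600)))
```

```text
2.2 [ 0.54749164 -0.06516142  0.26649779] [ 3.14154072e+00 -1.88213648e-04 -3.13392080e+00] [ 0.24  0.13 -0.2  -0.   -1.24 -1.8 ]
[ 0.467 -0.067  0.424] [ 0.3   0.   -0.95]
[282.03907914 140.20500548]
```

View pics/w1.png

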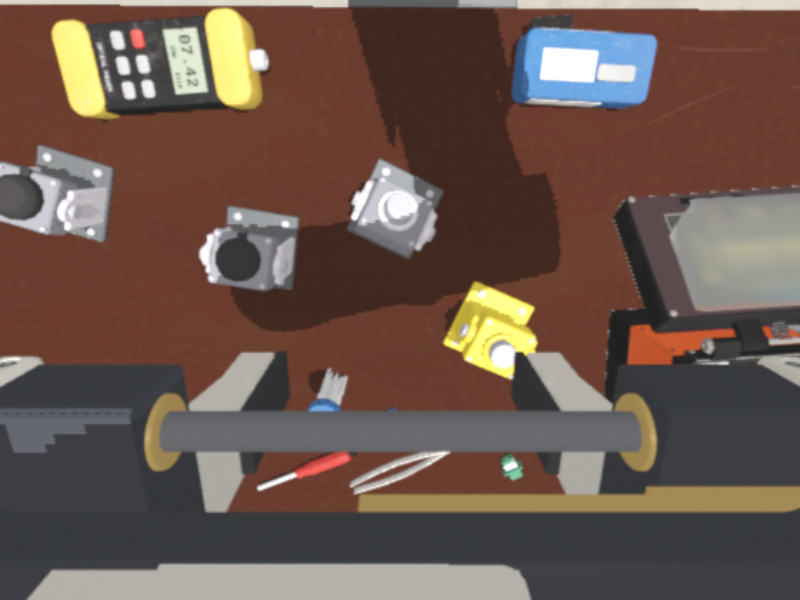

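The port is at (400,208), with the pad facing up and towards the robot, cheeks at (358,198) and (428,232), so the unit is yawed by about -27°. The yellow lookalike is at (495,340). I go closer for two views.

Call:
step_arm --pt "-0.03 -0.03 -0.04 -0.1 0.0876" --pt "-0.03 -0.03 -0.08 -0.2 0.0876" --pt "-0.03 -0.03 -0.11 -0.3 0.0876" --pt "-0.03 -0.03 -0.11 -0.3 0.0876" --pt "-0.03 -0.03 -0.11 -0.3 0.0876"

```text
t: 2.7
eef_pos: [0.5182, -0.0952, 0.1574]
ee_rot: [-3.141, 0.0, 2.851]
force: [-0.1, 0.3, 0.4]
width: 0.0877
gripper_force: 0.0
```

Run:
```python
from h import *
f=grab("wrist"); np.save("f_v1.npy",f); s=arm.get_state(); print(s["t"],s["eef_pos"],s["ee_rot"]); print(proj(f,[.5,-.065,.06]))
```

```text
2.75 [ 0.5190331  -0.09503868  0.15835088] [3.14131575e+00 2.18766300e-03 2.85066904e+00]
[310.36453055 178.04945931]
```

Call:
step_arm --pt "0.04 0.03 0 0 0.0876" --pt "0.07 0.07 0 0 0.0876" --pt "0.07 0.07 0 0 0.0876" --pt "0.07 0.07 0 0 0.0876"

```text
t: 3.15
eef_pos: [0.5892, -0.024, 0.1582]
ee_rot: [3.141, 0.002, 2.85]
force: [-0.9, 0.1, -0.0]
width: 0.0873
gripper_force: 0.0
```

Run:
```python
from h import *
f=grab("wrist"); np.save("f_v2.npy",f); s=arm.get_state(); print(s["t"],s["eef_pos"],s["ee_rot"])
out=[]
for n in("v1","v2"):
    g=load(n); p=proj(g,[.5,-.065,.06]).round().astype(int); x,y=max(0,p[0]-65),max(0,p[1]-90); x=min(x,430);y=min(y,240); print(n,p,x,y)
    out.append(cv2.resize(g["color"][y:y+180,x:x+130],None,fx=3.07692,fy=3.3333/1.0833,interpolation=cv2.INTER_CUBIC))
im=np.hstack(out); print(im.shape); cv2.imwrite("pics/v12.png",im)
```

```text
3.2 [ 0.58841976 -0.02476397  0.1579386 ] [3.14077486e+00 1.58281290e-03 2.84850078e+00]
v1 [310 178] 245 88
v2 [199 118] 134 28
(554, 800, 3)
```

View pics/v12.png

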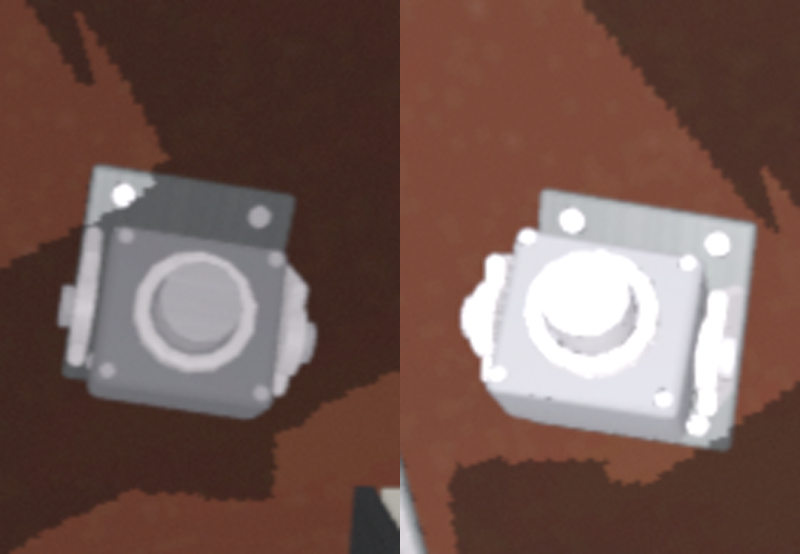

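The crop shows four screws at the corners of the face, which fix its plane:
- v1: (126,236), (277,259), (262,393), (107,370).
- v2: (528,237), (688,263), (664,400), (495,374).
- Pad: (200,305) in v1 and (588,292) in v2.

Run:
```python
from h import *
a=load("v1");b=load("v2")
P=lambda p:(245-.34+p[0]/3.077,88-.34+p[1]/3.077); Q=lambda p:(134-.34+(p[0]-400)/3.077,28-.34+p[1]/3.077)
X={}
for n,p,q in[("TL",(126,236),(528,237)),("TR",(277,259),(688,263)),("BR",(262,393),(664,400)),("BL",(107,370),(495,374)),("pad",(200,305),(588,292)),("collar",(196,311),(592,311)),("b1",(123,195),(571,220)),("b2",(259,216),(717,243))]:
    X[n],e=cross([a,b],[P(p),Q(q)]); print(n,X[n].round(4),np.round(e,2))
F=np.array([X[k] for k in("TL","TR","BR","BL")]); c=F.mean(0); u,s,v=np.linalg.svd(F-c); n=v[2]*np.sign(v[2][2]); print("centre",c,"n",n,"res",s[2])
y=F[1]+F[2]-F[0]-F[3]; x=F[2]+F[3]-F[0]-F[1]; print(np.linalg.norm(y)/2,np.linalg.norm(x)/2,"hinge yaw dir",np.degrees(np.arctan2(-y[0],y[1])),"base",np.degrees(np.arctan2(*(X["b1"]-X["b2"])[:2])))
th=np.degrees(np.arctan2(np.hypot(n[0],n[1]),n[2])); print("tilt",th,"az",np.degrees(np.arctan2(n[1],n[0])))
d=X["pad"]-c; print("pad rel centre along n",d@n*1e3,"off",(d-d@n*n)*1e3)
print("x tilt", np.degrees(np.arctan2(x[2],np.hypot(x[0],x[1]))),"y tilt",np.degrees(np.arctan2(y[2],np.hypot(y[0],y[1]))))
# known: hinge z=50, pad 41 above hinge
for k in(c,X["pad"]): print("cos est", (X["pad"][2]-.05)/.041)
```

```text
TL [ 0.4846 -0.0817  0.0512] [0.09 0.09]
TR [ 0.5026 -0.0436  0.0522] [0.09 0.09]
BR [ 0.533  -0.058   0.0692] [0.09 0.09]
BL [ 0.5145 -0.0961  0.0707] [0.17 0.17]
pad [ 0.5033 -0.0671  0.0715] [0.95 0.95]
collar [ 0.5071 -0.069   0.0644] [0.06 0.06]
b1 [ 0.4792 -0.0804  0.0074] [0.05 0.05]
b2 [ 0.4981 -0.0406  0.006 ] [0.05 0.05]
centre [ 0.50865247 -0.06986529  0.06081044] n [-0.42937638  0.21339433  0.87755272] res 0.0011937160145028395
0.042204669043854 0.038054624717580414 hinge yaw dir -25.63627261927178 base -154.601645837008
tilt 28.651455619616176 az 153.57323643721858
pad rel centre along n 12.230259856991857 off [-0.05958839  0.18615202 -0.07442246]
x tilt 28.63081792041412 y tilt -0.42571128948148906
cos est 0.5236270855851318
cos est 0.5236270855851318
```

Run:
```python
from h import *
a=load("v1");b=load("v2");S=load("scene");D=load("side");w=load("w1")
P=lambda p:(245-.34+p[0]/3.077,88-.34+p[1]/3.077); Q=lambda p:(134-.34+(p[0]-400)/3.077,28-.34+p[1]/3.077)
for n,p,q in[("hl",(66,306),(472,318)),("hr",(308,340),(728,355)),("bTL",(95,166),(541,190)),("bTR",(294,196),(756,224))]:
    X,e=cross([a,b],[P(p),Q(q)]); print(n,X.round(4),np.round(e,2))
pr=lambda f,q:np.round(q,1)
print("pad pairs")
pts={"v1":P((200,305)),"v2":Q((588,292)),"S":(306.9,239.3),"D":(280.3,233.5),"w":(400*.7,208*.7)}
fr={"v1":a,"v2":b,"S":S,"D":D,"w":w}
for k in(("v1","S"),("v2","S"),("v1","D"),("v2","D"),("S","D"),("w","S"),("w","D"),("v1","v2","S","D","w")):
    X,e=cross([fr[i] for i in k],[pts[i] for i in k]); print(k,X.round(4),np.round(e,1))
```

```text
hl [ 0.4991 -0.1037  0.0509] [0.3 0.3]
hr [ 0.5278 -0.041   0.0526] [0.42 0.42]
bTL [ 0.4683 -0.0865  0.0051] [0.14 0.14]
bTR [ 0.496  -0.0277  0.0013] [0.04 0.04]
pad pairs
('v1', 'S') [ 0.5054 -0.067   0.0642] [0.8 0.8]
('v2', 'S') [ 0.5027 -0.0676  0.0673] [0.2 0.2]
('v1', 'D') [ 0.5056 -0.0678  0.0703] [1.3 1.3]
('v2', 'D') [ 0.5048 -0.0673  0.0704] [2.2 2.2]
('S', 'D') [ 0.5055 -0.0667  0.0676] [2.5 2.5]
('w', 'S') [ 0.5054 -0.0668  0.0638] [0.6 0.6]
('w', 'D') [ 0.506  -0.0675  0.0703] [1. 1.]
('v1', 'v2', 'S', 'D', 'w') [ 0.5044 -0.0674  0.0689] [0.4 1.9 2.2 2.9 0.7]
```

Run:
```python
from h import *
for k in("v1","v2"):
    f=load(k);K,R,t=cam(f);C=-R.T@t;print(k,C.round(4),R[2].round(3))
    n=np.array([-.429,.213,.878])
    for nm,X in(("collar",(.5071,-.069,.0644)),("pad",(.5033,-.0671,.0715)),("collarE",(.505,-.068,.078)),("padE",(.496,-.064,.0860))):
        print(nm,(R@X+t)[2], proj(f,X))
    # masks: ellipse of pad/collar
    p=proj(f,[.505,-.067,.068]).astype(int); im=f["color"][p[1]-40:p[1]+40,p[0]-40:p[0]+40]
    g=cv2.cvtColor(im,cv2.COLOR_BGR2GRAY); print(g[40,::2], p)
```

```text
v1 [ 0.441  -0.0733  0.3145] [ 0.286 -0.087 -0.954]
collar 0.25724257489782204 [308.37813361 188.65802394]
pad 0.24921545474999485 [310.20242478 185.70625137]
collarE 0.24357656271551598 [310.40637438 190.00844974]
padE 0.2330215415578995 [313.46258483 179.92034783]
[199 203 199 117 113 125 128 128 128 145 193 195 150 145 168 169 170 169
 170 170 168 168 168 168 168 168 169 192 195 150 127 127 125 135 175 190
 186 107  44  46] [310 186]
v2 [ 0.5117 -0.0022  0.3151] [ 0.288 -0.086 -0.954]
collar 0.24353598294854972 [196.00534439 128.80031848]
pad 0.23550636500112304 [194.11377966 123.65345073]
collarE 0.22987381217628733 [191.50228716 126.70700602]
padE 0.21930774773902456 [189.02475153 112.96182592]
[242 255 255 255 255 214 210 225 228 233 255 255 255 255 255 255 255 255
 255 255 255 255 255 255 255 255 233 211 255 255 255 229 227 228 227 227
 219 191 144 250] [196 125]
```

Call:
step_arm --pt "-0.03 0 0.04 0.05 0.0876" --pt "-0.06 0.02 0.08 0.1 0.0876" --pt "-0.1 0.05 0.09 0.15 0.0876" --pt "-0.13 0.09 0.09 0.2 0.0876" --pt "-0.15 0.13 0.09 0.25 0.0876" --pt "-0.15 0.18 0.09 0.3 0.0876" --pt "-0.15 0.23 0.09 0.35 0.0876" --pt "-0.15 0.28 0.09 0.4 0.0876" --pt "-0.15 0.33 0.09 0.45 0.0876" --pt "-0.15 0.375 0.08 0.5 0.0876" --pt "-0.15 0.405 0.05 0.5 0.0876" --pt "-0.15 0.405 0.05 0.5 0.0876" --pt "-0.15 0.405 0.05 0.5 0.0876"

```text
t: 4.5
eef_pos: [0.4375, 0.379, 0.2066]
ee_rot: [-3.141, -0.001, -2.936]
force: [0.3, 0.7, 0.7]
width: 0.0874
gripper_force: 0.0
```

Run:
```python
from h import *
f=grab("wrist"); np.save("f_p1.npy",f); s=arm.get_state(); print(s["t"],s["eef_pos"],s["ee_rot"],s["q"].round(2))
print(proj(f,[.438,.380,.146]),proj(f,[.438,.380,.066]),proj(f,[.438,.380,0]))
p=proj(f,[.438,.380,.12]).astype(int); x=min(max(p[0]-100,0),360);y=min(max(p[1]-100,0),220); print(x,y)
cv2.imwrite("pics/p1.png",cv2.resize(f["color"][y:y+200,x:x+200],(600,600),interpolation=cv2.INTER_CUBIC))
```

```text
4.55 [0.43799853 0.37888368 0.20762041] [ 3.14138387e+00  7.76706970e-04 -2.93730198e+00] [ 1.05  0.21 -0.23  0.   -1.12 -2.42]
[283.39873902 224.9516409 ] [282.68600945 196.48088617] [282.31860478 181.80450866]
183 113
```

View pics/p1.png

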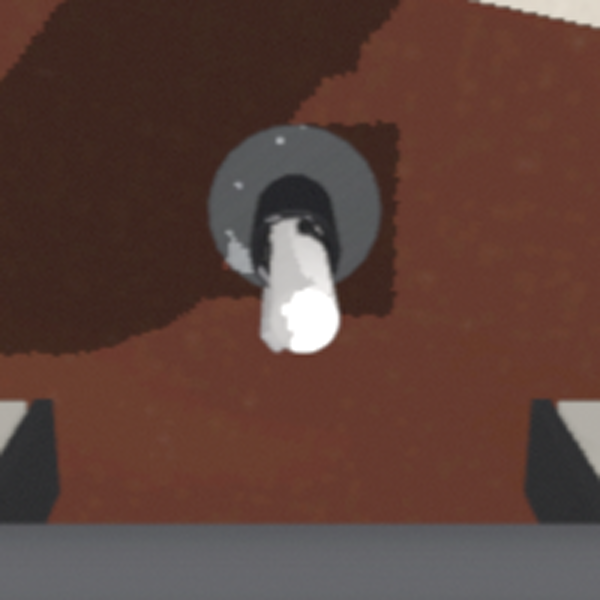

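The pen top is at crop (308,320), and its clip shows as a grey strip at lower left (273,332), close to the closing line. I'll spin the tool about 1.9 rad so the pads clear the clip.

Run:
```python
from h import *
f=load("p1")
print(onz(f,(285.7-.3,219.7-.3),.146),onz(f,(281.3-.3,181.7-.3),.004), onz(f,(183+273/3,113+332/3),.146))
```

```text
[0.43342307 0.38053889 0.146     ] [0.43696978 0.37817703 0.004     ] [0.43843529 0.37296848 0.146     ]
```

Call:
step_arm --pt "-0.002 0.001 0 0.15 0.0876" --pt "-0.002 0.001 0 0.3 0.0876" --pt "-0.002 0.001 0 0.45 0.0876" --pt "-0.002 0.001 0 0.6 0.0876" --pt "-0.002 0.001 0 0.75 0.0876" --pt "-0.002 0.001 0 0.9 0.0876" --pt "-0.002 0.001 0 1.05 0.0876" --pt "-0.002 0.001 0 1.2 0.0876" --pt "-0.002 0.001 0 1.35 0.0876" --pt "-0.002 0.001 0 1.5 0.0876" --pt "-0.002 0.001 0 1.65 0.0876" --pt "-0.002 0.001 0 1.8 0.0876" --pt "-0.002 0.001 0 1.9 0.0876" --pt "-0.002 0.001 0 1.9 0.0876"

```text
t: 5.95
eef_pos: [0.4364, 0.3796, 0.2087]
ee_rot: [-3.139, 0.001, -1.037]
force: [0.3, -0.8, 0.5]
width: 0.0879
gripper_force: 0.0
```

Run:
```python
from h import *
f=grab("wrist"); np.save("f_p2.npy",f); s=arm.get_state(); print(s["t"],s["eef_pos"],s["ee_rot"],s["q"].round(2))
p=proj(f,[.436,.380,.12]).astype(int); x=min(max(p[0]-100,0),360);y=min(max(p[1]-100,0),220); print(x,y)
c=f["color"][y:y+200,x:x+200]
cv2.imwrite("pics/p2.png",cv2.resize(c,(600,600),interpolation=cv2.INTER_CUBIC))
m=(c.min(2)>200).astype(np.uint8);n,l,st,ce=cv2.connectedComponentsWithStats(m);k=1+st[1:,4].argmax();print(st[k],ce[k]+[x,y],onz(f,ce[k]+[x,y],.146))
```

```text
6.0 [0.43632369 0.37980106 0.20841379] [-3.13912083e+00  1.17624027e-03 -1.04098007e+00] [ 1.05  0.21 -0.24  0.   -1.12 -0.52]
179 114
[ 116  111   66   62 2136] [333.09316479 264.61048689] [0.38364649 0.38655226 0.146     ]
```

View pics/p2.png

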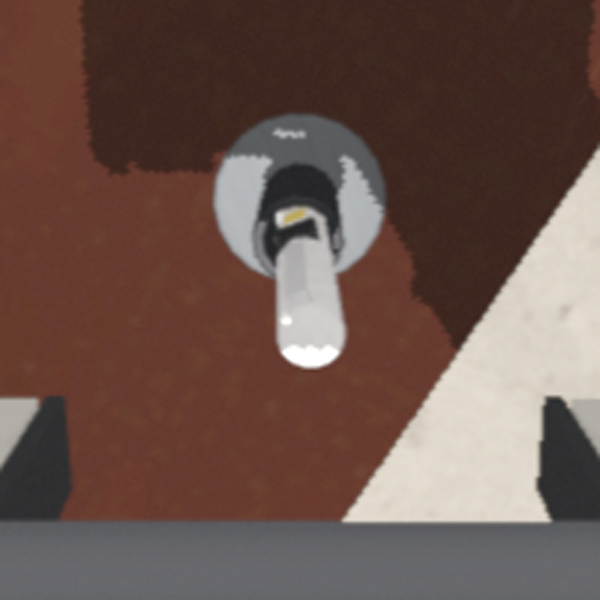

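The clip now faces the camera side, and the pen top at (311,335) lies midway between the fingers. I go down and grip.

Call:
step_arm --newtons 10 --pt "0 0 -0.045 0 0.0876" --pt "0 0 -0.09 0 0.0876" --pt "0 0 -0.122 0 0.0876" --pt "0 0 -0.122 0 0.05" --pt "0 0 -0.122 0 0.025" --pt "0 0 -0.122 0 0.01" --pt "0 0 -0.122 0 0.01" --pt "0 0 -0.122 0 0.01" --pt "0 0 -0.122 0 0.01" --pt "0 0 -0.122 0 0.01" --pt "0 0 -0.122 0 0.01"

```text
t: 7.1
eef_pos: [0.4357, 0.3807, 0.0847]
ee_rot: [-3.141, 0.0, -1.038]
force: [-0.8, -0.0, -0.1]
width: 0.0291
gripper_force: 0.0
```

Call:
step_arm --pt "0 0 0 0 0.01" --pt "0 0 0 0 0.01" --pt "0 0 0 0 0.01" --pt "0 0 0 0 0.01"

```text
t: 7.5
eef_pos: [0.436, 0.3809, 0.0846]
ee_rot: [-3.141, 0.0, -1.038]
force: [3.2, 1.0, -1.3]
width: 0.0171
gripper_force: 9.9
```

Call:
step_arm --pt "0 0 0.02 0 0.01" --pt "0 0 0.04 0 0.01" --pt "0 0 0.05 0 0.01" --pt "0 0 0.05 0 0.01"

```text
t: 7.9
eef_pos: [0.4359, 0.3811, 0.1358]
ee_rot: [-3.14, 0.001, -1.038]
force: [0.0, 0.7, -1.5]
width: 0.0169
gripper_force: 10.0
```

Run:
```python
from h import *
a=grab("scene");b=grab("side");s=arm.get_state();print(s["t"],s["eef_pos"],s["width"],s["gripper_force"],s["force"].round(1))
def c(im,x,y): return cv2.resize(im[y:y+60,x:x+50],(400,480),interpolation=cv2.INTER_CUBIC)
cv2.imwrite("pics/l1.png",np.hstack([c(a["color"],140,140),c(b["color"],200,110)]))
print(proj(a,[.436,.381,.134]),proj(b,[.436,.381,.134]))
```

```text
8.0 [0.43520404 0.38021408 0.13391304] 0.01671474499277707 9.972874245140702 [-0.6  0.  -0.6]
[156.34891082 167.03751752] [218.37256115 135.97980672]
```

View pics/l1.png

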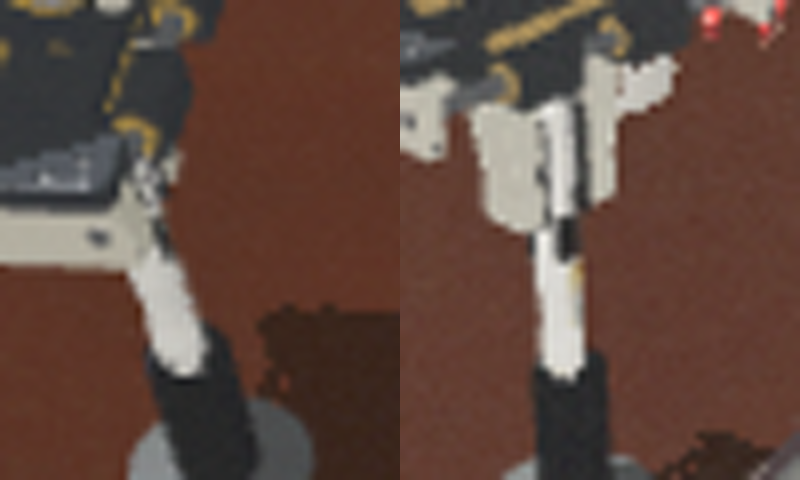

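Call:
step_arm --pt "-0.003 0.006 0 0 0.01" --pt "-0.007 0.011 -0.0005 0 0.01" --pt "-0.01 0.017 -0.0013 0 0.01" --pt "-0.0125 0.021 -0.0022 0 0.01" --pt "-0.015 0.0255 -0.003 0 0.01" --pt "-0.0175 0.0295 -0.004 0 0.01" --pt "-0.0195 0.033 -0.0055 0 0.01" --pt "-0.0215 0.0365 -0.007 0 0.01" --pt "-0.0235 0.04 -0.0085 0 0.01" --pt "-0.0235 0.04 -0.0085 0 0.01" --pt "-0.0235 0.04 -0.0085 0 0.01"

```text
t: 9.1
eef_pos: [0.412, 0.4208, 0.1259]
ee_rot: [3.141, 0.0, -1.038]
force: [0.1, -0.8, 0.5]
width: 0.0173
gripper_force: 10.0
```

Run:
```python
from h import *
a=grab("scene");b=grab("side");s=arm.get_state();print(s["t"],s["eef_pos"],s["width"],s["gripper_force"],s["force"].round(1))
def c(im,x,y): return cv2.resize(im[y:y+60,x:x+50],(400,480),interpolation=cv2.INTER_CUBIC)
cv2.imwrite("pics/l2.png",np.hstack([c(a["color"],140,135),c(b["color"],195,110)]))
```

```text
9.2 [0.41213688 0.42073673 0.12604137] 0.016633888875948244 9.999405713751912 [-0.2 -0.4  0.6]
```

View pics/l2.png

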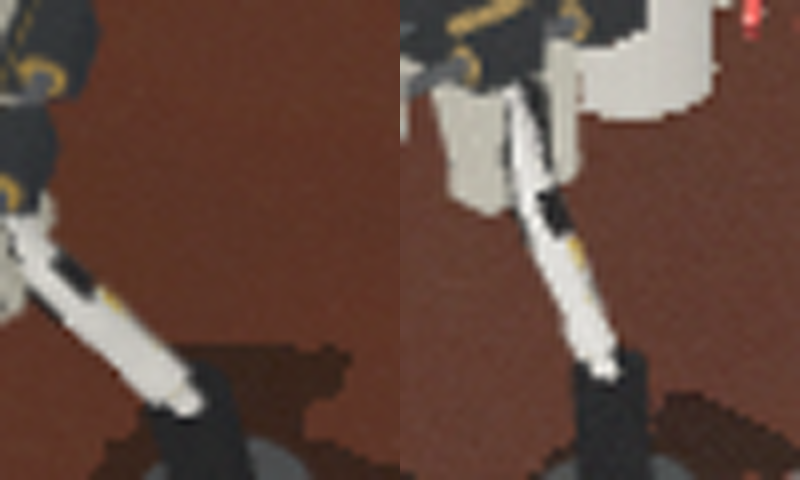

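The pen now leans with its nose at the rim: scene crop (185,408), side crop (607,370). I raise it clear and measure its axis.

Call:
step_arm --pt "0 0 0.03 0 0.01" --pt "0 0 0.06 0 0.01" --pt "0 0 0.08 0 0.01" --pt "0 0 0.08 0 0.01" --pt "0 0 0.08 0 0.01"

```text
t: 9.7
eef_pos: [0.4121, 0.4208, 0.2063]
ee_rot: [-3.141, 0.001, -1.038]
force: [-0.1, 0.9, -1.2]
width: 0.0172
gripper_force: 10.0
```

```bash
cat > pen.py <<'E'
from h import *
# pen axis from scene+side: bright neutral pixels below the fingertips, near the expected axis line
def seg(f,A,B,w=8,lo=130):
    a,b=proj(f,A),proj(f,B); im=f["color"].astype(int); H,W=im.shape[:2]
    m=np.zeros((H,W),np.uint8); cv2.line(m,tuple(int(v) for v in a),tuple(int(v) for v in b),1,2*w)
    bright=(im.min(2)>lo)&(im.max(2)-im.min(2)<45)
    g=(bright&(m>0)).astype(np.uint8); n,l,st,ce=cv2.connectedComponentsWithStats(g); k=1+st[1:,4].argmax()
    ys,xs=np.nonzero(l==k); P=np.c_[xs,ys].astype(np.float32)
    vx,vy,x0,y0=cv2.fitLine(P,cv2.DIST_HUBER,0,.01,.01).ravel(); d=np.array([vx,vy]); d*=np.sign(d@(b-a)); c=np.array([x0,y0])
    tip=c+d*((P-c)@d).max(); return c,d,tip,len(P)
def axis(fs,A,B,**k):
    N=[];r=[]
    for f in fs:
        c,d,tip,n=seg(f,A,B,**k); r.append(tip); o,r1=ray(f,c);_,r2=ray(f,c+20*d); N.append(np.cross(r1,r2)); print("px",c.round(1),d.round(3),tip.round(1),n)
    u=np.cross(N[0],N[1]); u/=np.linalg.norm(u); u*=np.sign(u[2])
    T,e=cross(fs,r); print("axis up",u.round(3),"tilt",np.degrees(np.arccos(u[2])).round(2),"az",np.degrees(np.arctan2(u[1],u[0])).round(2),"nose",T.round(4),np.round(e,1))
    return u,T
E
python3 - <<'E'
from pen import *
a=grab("scene");b=grab("side");s=arm.get_state();p=s["eef_pos"];print(s["t"],p,s["ee_rot"][2],s["width"])
u=np.array([-.508*.479,.861*.479,.878]); G=p+[0,0,.019]
axis([a,b],G-u*.035,G-u*.105)
def c(im,x,y): return cv2.resize(im[y:y+60,x:x+50],(400,480),interpolation=cv2.INTER_CUBIC)
q,r=[proj(f,G-u*.06).astype(int) for f in(a,b)]
cv2.imwrite("pics/l3.png",np.hstack([c(a["color"],q[0]-25,q[1]-30),c(b["color"],r[0]-25,r[1]-30)])); print(q,r,proj(a,G-u*.098),proj(b,G-u*.098))
E
```

```text
9.8 [0.41183348 0.42016382 0.20510041] -1.0381157744476026 0.016526636145614657
px [145.8 154.9] [0.758 0.652] [157.8 165.2] 168
px [214.2 120.4] [0.378 0.926] [220.  134.6] 207
axis up [-0.23   0.586  0.777] tilt 39.05 az 111.44 nose [0.4407 0.3784 0.1392] [0.5 0.5]
[146 157] [213 123] [156.27086307 166.23229548] [218.28011181 135.01522876]
```

View pics/l3.png

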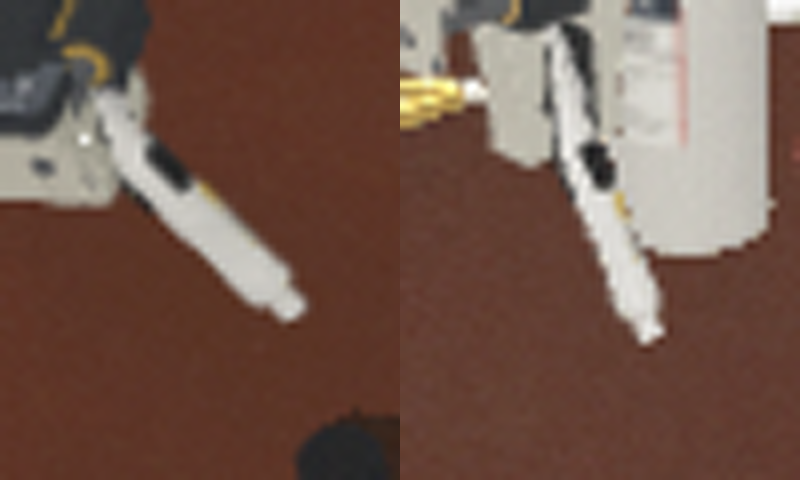

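Call:
step_arm --newtons 30 --pt "0 -0.01 0.0 0.15 0.01" --pt "0 -0.02 0.0 0.3 0.01" --pt "0 -0.03 0.0 0.45 0.01" --pt "0 -0.04 0.0 0.591 0.01" --pt "0 -0.04 0.0 0.591 0.01" --pt "0 -0.04 0.0 0.591 0.01"

```text
t: 10.4
eef_pos: [0.4121, 0.3806, 0.2055]
ee_rot: [3.141, 0.0, -0.451]
force: [-0.1, -0.1, -0.4]
width: 0.0165
gripper_force: 30.0
```

```bash
cat > pen.py <<'E'
from h import *
from scipy.ndimage import map_coordinates
def scan(f,G,u,L=.098,s0=.045,s1=.088,hw=9):
    """mid-points of the pen's cross-sections (world guess line G-u*s) and its nose end, in pixels"""
    im=f["color"].astype(float); bright=im.min(2)  # pen is neutral and bright, desk brown (blue low)
    a,b=proj(f,G),proj(f,G-u*L); d=(b-a)/np.linalg.norm(b-a); n=np.array([-d[1],d[0]])
    t=np.arange(-hw,hw+.01,.1); mids=[];ws=[]
    for s in np.linspace(s0,s1,15):
        p=proj(f,G-u*s); q=p+t[:,None]*n
        v=map_coordinates(bright,[q[:,1],q[:,0]],order=1); v=np.maximum.accumulate(v[::1]) if 0 else v
        k=int(np.argmax(np.where(abs(t)<5,v,0))); th=(v[k]+np.percentile(v,10))/2
        i=k
        while i>0 and v[i]>th:i-=1
        j=k
        while j<len(v)-1 and v[j]>th:j+=1
        mids.append(p+n*(t[i]+t[j])/2); ws.append(t[j]-t[i])
    mids=np.array(mids,np.float32); ws=np.array(ws); ok=abs(ws-np.median(ws))<1.2
    vx,vy,x0,y0=cv2.fitLine(mids[ok],cv2.DIST_HUBER,0,.01,.01).ravel(); e=np.array([vx,vy]); e*=np.sign(e@d); c=np.array([x0,y0])
    r=np.arange(0,60,.1); r=r+(proj(f,G-u*.08)-c)@e; q=c+r[:,None]*e; v=map_coordinates(bright,[q[:,1],q[:,0]],order=1)
    k=np.argmax(v<(np.median(v[:30])+40)/2); tip=q[k]
    return c,e,tip,ws.round(1),ok.sum()
def measure(fs,G,u,**k):
    N=[];tips=[]
    for f in fs:
        c,e,tip,ws,n=scan(f,G,u,**k); tips.append(tip); _,r1=ray(f,c);_,r2=ray(f,c+20*e); N.append(np.cross(r1,r2)/np.linalg.norm(np.cross(r1,r2)))
        print("tip",tip.round(1),"dir",e.round(3),"w",ws,n)
    w=np.linalg.svd(np.array(N))[2][-1]; w*=np.sign(w[2]); T,er=cross(fs,tips)
    for nm,x in(("planes",w),("G-nose",(G-T)/np.linalg.norm(G-T))): print(nm,"tilt %.2f az %.2f"%(np.degrees(np.arccos(x[2])),np.degrees(np.arctan2(x[1],x[0]))))
    print("nose",T.round(4),np.round(er,1),"L",np.linalg.norm(G-T).round(4)); return w,T
E
python3 - <<'E'
from pen import *
a=grab("scene");b=grab("side");w=grab("wrist");s=arm.get_state();p=s["eef_pos"];y=s["ee_rot"][2];print(s["t"],p,y,s["width"],s["gripper_force"])
th=np.radians(30); u=np.array([-np.cos(y)*np.sin(th),-np.sin(y)*np.sin(th),np.cos(th)]); G=p+[0,0,.019]
print("guess az",np.degrees(np.arctan2(u[1],u[0])))
measure([a,b],G,u); measure([a,b,w],G,u)
np.save("penst.npy",np.r_[G,u])
E
```

```text
10.55 [0.41218942 0.38100378 0.20572419] -0.4491848972235146 0.01641470400449766 29.999688751995564
guess az 154.26360116807498
tip [168.4 164.6] dir [0.816 0.579] w [11.2  6.7  6.6  6.7  6.5  6.2  6.1  6.1  6.3  6.5  6.6  6.7  6.6  6.6
  6.4] 14
tip [226.8 137.2] dir [0.525 0.851] w [11.  11.2 11.1 11.2  5.1  5.   4.9  4.9  5.4  5.2  5.6  5.6  5.6  5.7
  5. ] 11
planes tilt 29.40 az 152.63
G-nose tilt 31.74 az 150.37
nose [0.4579 0.355  0.1398] [0.1 0.1] L 0.0999
tip [168.4 164.6] dir [0.816 0.579] w [11.2  6.7  6.6  6.7  6.5  6.2  6.1  6.1  6.3  6.5  6.6  6.7  6.6  6.6
  6.4] 14
tip [226.8 137.2] dir [0.525 0.851] w [11.  11.2 11.1 11.2  5.1  5.   4.9  4.9  5.4  5.2  5.6  5.6  5.6  5.7
  5. ] 11
tip [288.2 157. ] dir [ 0.265 -0.964] w [ 3.6  7.9 14.7  6.4  6.3  6.3  5.7  9.3  9.8  9.9  9.8  8.9  8.6  6.
 13.2] 6
planes tilt 35.23 az 134.37
G-nose tilt 32.37 az 146.70
nose [0.4559 0.3523 0.1421] [0.4 1.6 1.5] L 0.0978
```

Call:
step_arm --pt "0 -0.03 0.03 0 0.01" --pt "0 -0.07 0.04 0 0.01" --pt "0.002 -0.115 0.04 0 0.01" --pt "0.005 -0.16 0.04 0 0.01" --pt "0.01 -0.205 0.04 0 0.01" --pt "0.015 -0.25 0.04 0 0.01" --pt "0.02 -0.295 0.04 0 0.01" --pt "0.025 -0.335 0.03 0 0.01" --pt "0.028 -0.37 0.015 0 0.01" --pt "0.028 -0.4 -0.01 0 0.01" --pt "0.028 -0.414 -0.033 0 0.01" --pt "0.028 -0.414 -0.033 0 0.01" --pt "0.028 -0.414 -0.033 0 0.01" --pt "0.028 -0.414 -0.033 0 0.01"

```text
t: 11.95
eef_pos: [0.4412, -0.0326, 0.1741]
ee_rot: [-3.141, -0.001, -0.447]
force: [-0.2, -0.0, 0.2]
width: 0.0166
gripper_force: 30.0
```

Run:
```python
from pen import *
a=grab("scene");b=grab("side");w=grab("wrist");s=arm.get_state();p=s["eef_pos"];y=s["ee_rot"][2];print(s["t"],p,y,s["width"],s["force"].round(2))
th=np.radians(29.4); u=np.array([-np.cos(y)*np.sin(th),-np.sin(y)*np.sin(th),np.cos(th)])
nose=p+[.0457,-.026,-.0659]; G=nose+u*.098
measure([a,b],G,u)
for n,f in(("scene",a),("side",b),("wrist",w)): print(n,"nose px",proj(f,nose).round(1),"pad px",proj(f,[.5035,-.067,.0718]).round(1))
def txt(f,q,r=11):
    x,y=np.round(q).astype(int); g=f["color"][y-r:y+r+1,x-r:x+r+1].min(2); print(x-r,y-r); print("\n".join(" ".join("%3d"%v for v in row) for row in g))
txt(w,proj(w,[.5035,-.067,.0718])+[0,0],20)
```

```text
12.1 [ 0.44089388 -0.03251361  0.17398448] -0.44574463929534236 0.01657007507951122 [-0.72 -0.27 -0.72]
tip [294.9 235.7] dir [0.317 0.948] w [13.  12.6  3.6  2.3  2.   2.1  5.7  6.7  7.3  9.1 10.5 11.7 11.7 11.9
 12.4] 1
tip [272.2 221. ] dir [0.536 0.844] w [6.9 6.9 6.4 6.  6.5 6.  5.9 6.7 6.9 6.9 6.8 6.9 6.8 6.2 4.1] 14
planes tilt 27.34 az -154.42
G-nose tilt 23.53 az 174.38
nose [ 0.4878 -0.0422  0.0905] [6.2 6.2] L 0.1123
scene nose px [300.8 232.3] pad px [306.9 238. ]
side nose px [271.9 221. ] pad px [279.  233.1]
wrist nose px [283.6 153.9] pad px [283.6 124.1]
264 104
191 192 191 192 194 200 211 221 236 255 255 255 255 255 255 255 244 221 241 253 254 255 255 255 255 255 255 255 255 255 255 255 237 215 200 191 163 128 116 116 115
191 191 191 192 201 211 221 237 255 255 255 255 255 255 255 255 249 236 218 211 209 218 227 232 244 253 255 255 255 255 255 255 255 242 214 197 182 150 120 116 115
191 192 191 195 209 226 242 255 255 255 255 255 255 241 226 213 203 191 179 187 192 195 198 187 190 205 219 231 244 255 255 255 255 255 237 203 183 151 123 116 116
191 191 192 199 222 25
[... 5509 characters left out ...]
  86  87  87  86  87  85  87  89 104 136 151
 98  90  88  88  88  88  89  90  88  87  85  87  88  87  88  85  88  86  87  87  88  88  89  88  89  88  87  87  88  87  87  86  87  86  87  87  86  86  89 104 121
 88  87  90  88  87  88  88  88  87  88  86  87  87  87  87  87  87  88  87  87  86  86  88  87  89  87  86  85  85  86  86  86  85  87  86  87  86  86  86  88  92
 86  86  88  87  86  86  89  89  86  87  86  85  86  87  85  86  86  85  84  85  86  87  88  87  87  87  85  84  86  86  85  84  86  86  84  86  87  86  85  86  87
 82  84  86  83  82  82  85  85  83  84  82  82  81  82  83  81  81  82  82  82  82  83  84  83  84  82  82  82  84  82  83  82  82  83  82  83  82  82  80  82  83
```

The wrist image shows the pad disc centred near (284,124), where the two-view estimate projects (283.6,124.1). Next I look for the nose in it.

Run:
```python
from pen import *
w=load("wrist");K,R,t=cam(w);print("depth pad",(R@np.array([.5035,-.067,.0718])+t)[2],"nose",(R@np.array([.4866,-.0585,.1081])+t)[2])
im=w["color"].astype(int)
print(list(range(258,312,2)))
for y in range(134,200,2): print(y," ".join("%3d/%-3d"%(im[y,x].min(),im[y,x,2]-im[y,x,0]) for x in range(258,312,2)))
```

```text
depth pad 0.2510222551102967 nose 0.22198285495989833
[258, 260, 262, 264, 266, 268, 270, 272, 274, 276, 278, 280, 282, 284, 286, 288, 290, 292, 294, 296, 298, 300, 302, 304, 306, 308, 310]
134 190/-5  165/-3  126/-5  116/-6  116/-6  116/-7  116/-7  115/-7  130/-4  154/-2  154/-4  155/-4  155/-3  154/-3  154/-3  155/-3  154/-4  153/-4  131/-4  115/-6  116/-6  116/-6  115/-6  115/-7  132/-5  151/-4  125/-4 
136 186/-4  163/-3  139/-5  115/-6  115/-6  115/-6  115/-6  115/-6  115/-6  116/-6  119/-6  129/-5  141/-4  147/-3  141/-3  131/-5  120/-6  116/-6  114/-5  114/-6  115/-5  115/-6  115/-6  116/-6  144/-4  153/-2  136/-4 
138 143/-4  156/-4  146/-4  136/-5   98/-3   97/-3   97/-2   96/-3   96/-3   97/-3   95/-4   96/-4   95/-4   97/-4   96/-4   97/-3   96/-4   95/-4   97/-2   95/-5   93/-5   95/-4  122/-4  137/-6  145/-4  144/-2  102/-2 
140  91/-3  141/-3  153/-3  133/-4   92/-4   88/-3   88/-4   89/-3   87/-3   87/-3   88/-3   86/-4   86/-3   88/-5   89/-3   89/-3   88/-3   86/-4   86/-5   87/-3   87/-4   87/-4  104/-3  151/-3  151/-3  107/-4   87/-3 
142  87/-4   89/-5   92/-4   8
[... 5648 characters left out ...]
   31/30   32/30   29/32   30/32   29/31 
194  28/33   31/31   31/32   29/32   32/30  159/7   190/7   184/11  175/19  144/50   96/98  120/73  193/4   193/3   191/4   188/4   186/3   134/6    31/30   29/30   29/30   29/30   31/30   31/31   30/31   28/32   30/29 
196  30/31   30/32   30/32   29/32   40/28  148/24  128/66   86/107  63/130  59/134  58/135 114/78  191/5   192/3   190/4   189/4   186/3   157/6    43/24   29/31   32/29   30/30   31/30   29/32   30/30   30/29   31/29 
198  31/31   31/31   31/30   31/30   92/14  134/53   59/134  57/135  58/135  57/136  58/135 112/79  191/5   193/3   193/3   191/4   187/4   180/4    91/13   31/30   31/31   30/31   28/30   32/28   30/29   31/29   30/30
```

Run:
```python
from pen import *
w=load("wrist"); p=np.array([.44089,-.03251,.17398]); y=-.4457
X=np.array([np.cos(y),np.sin(y),0]);Y=np.array([np.sin(y),-np.cos(y),0]);Z=np.array([0,0,1.])
print("cx",w["cx"],w["cy"])
for th in(28.6,29.5,30.5):
  r=np.radians(th)
  for e in(.002,.004,.006):
    n=p+X*(e+.0977*np.sin(r))+Z*(.019-.0977*np.cos(r)); rim=n+.005*(X*np.cos(r)+Z*np.sin(r)); print(th,e,"rim",proj(w,rim).round(1),"x",(e+.0977*np.sin(r))*1e3)
P=np.array([.5025,-.0668,.073]);print("P",proj(w,P).round(1), proj(w,[.5022,-.0667,.074]).round(1))
```

```text
cx 279.88865168077535 207.38555590357885
28.6 0.002 rim [278.3 153.1] x 48.76819452079729
28.6 0.004 rim [278.3 150.3] x 50.76819452079728
28.6 0.006 rim [278.3 147.4] x 52.76819452079729
29.5 0.002 rim [278.3 151.4] x 50.109781822108744
29.5 0.004 rim [278.3 148.5] x 52.10978182210874
29.5 0.006 rim [278.3 145.6] x 54.10978182210874
30.5 0.002 rim [278.3 149.5] x 51.58649806126079
30.5 0.004 rim [278.3 146.6] x 53.586498061260784
30.5 0.006 rim [278.3 143.7] x 55.586498061260784
P [284.  125.5] [284.  125.9]
```

Call:
step_arm --pt "0.003 -0.005 -0.009 0 0.01" --pt "0.0071 -0.0072 -0.0176 0 0.01" --pt "0.0071 -0.0072 -0.0176 0 0.01" --pt "0.0071 -0.0072 -0.0176 0 0.01" --pt "0.0071 -0.0072 -0.0176 0 0.01"

```text
t: 12.6
eef_pos: [0.4473, -0.0406, 0.1554]
ee_rot: [3.141, 0.0, -0.447]
force: [-0.9, -0.1, -0.0]
width: 0.0166
gripper_force: 30.0
```

Run:
```python
from pen import *
F=[]
w=grab("wrist");
for i in range(8): s=arm.get_state(); F.append(s["force"])
p=s["eef_pos"];y=s["ee_rot"][2];print(s["t"],p,y,np.mean(F,0).round(2))
im=w["color"].astype(int)
print("pad pred",proj(w,[.5035,-.067,.0718]))
print("    ",list(range(260,312,2)))
for r in range(98,164,2): print(r," ".join("%3d"%im[r,x].min() for x in range(260,312,2)))
```

```text
12.65 [ 0.44740254 -0.04056964  0.15555282] -0.4469100783626021 [ 0.29  0.21 -0.78]
pad pred [277.3542777  137.64260802]
     [260, 262, 264, 266, 268, 270, 272, 274, 276, 278, 280, 282, 284, 286, 288, 290, 292, 294, 296, 298, 300, 302, 304, 306, 308, 310]
98 142 141 141 141 142 142 142 142 142 141 142 141 142 142 141 140 140 140 140 141 141 137 121 107 107 101
100 165 164 165 165 165 165 165 166 165 167 166 168 168 168 153 158 169 155 161 172 156 126 114 115 112 108
102 181 182 183 182 184 184 185 186 186 187 187 187 188 188 189 189 189 190 189 189 189 151 116 118 115 106
104 181 182 181 181 181 181 181 181 181 181 181 182 181 182 181 181 181 181 180 171 123 109 121 142 132 105
106 179 179 179 179 179 179 179 179 179 180 180 179 179 179 179 179 179 176 129 105 107 107 133 143 140 108
108 179 179 179 179 179 179 179 180 179 179 179 179 179 179 179 179 179 173 140 106 105 106 119 140 129 105
110 179 179 179 179 178 183 184 191 206 206 203 188 185 181 179 179 150 110 105 106 106 107 106 107 105 105
112 179 179 179 182 202 210 212 213 218 224 217 206 202 200 192 180 168 109 106 105 106 
[... 2019 characters left out ...]
  99  98  98  98  98  99 100 110 137 139 106  79  77
152  81  78  80  80  77  78  79 128 177 181 184 182 177 120  80  79  79  79  79  80 114 122  87  78  78  79
154  81  81  79  80  78  78  88 166 180 182 180 179 178 162  85  77  78  78  78  76  80  80  76  76  76  78
156  70  69  70  68  69  68  84 172 179 180 181 181 178 171  80  69  69  68  70  68  70  69  68  68  68  67
158  27  26  26  28  28  46 123 179 182 183 183 184 180 177 126  42  26  26  26  26  24  27  26  28  28  22
160  27  26  26  27  45 151 179 181 183 183 183 183 182 180 176 145  39  26  24  26  25  27  25  26  26  27
162  27  27  25  29 122 174 180 181 182 181 183 183 182 181 180 173  93  26  29  27  27  26  26  23  25  27
```

Run:
```python
from pen import *
w=load("wrist");s=arm.get_state();p=s["eef_pos"];print(s["t"],p)
y=-.447;X=np.array([np.cos(y),np.sin(y),0]);Y=np.array([np.sin(y),-np.cos(y),0]);Z=np.array([0,0,1.])
r=np.radians(28.6);n=-X*np.sin(r)+Z*np.cos(r);q=X*np.cos(r)+Z*np.sin(r)
for P in([.5035,-.067,.0718],[.5025,-.0668,.073],[.496,-.0635,.086]):
    P=np.array(P);print(P,"c",proj(w,P).round(1),"bot",proj(w,P-.011*q).round(1),"top",proj(w,P+.011*q).round(1),"L",proj(w,P-.011*Y).round(1),"R",proj(w,P+.011*Y).round(1),"collar bot",proj(w,P-.009*n-.0165*q).round(1),"collar R",proj(w,P-.009*n+.0165*Y).round(1))
t=np.radians(29.5)
for e in(.003,.004):
    N=p+X*(e+.0977*np.sin(t))+Z*(.019-.0977*np.cos(t)); rim=N+.005*(X*np.cos(t)+Z*np.sin(t)); d=np.array([.5035,-.067,.0718])-N
    print("rim",proj(w,rim).round(1),"N",N.round(4),"along",d@n*1e3,"perp",d@q*1e3,"y",d@Y*1e3)
```

```text
12.65 [ 0.44740254 -0.04056964  0.15555282]
[ 0.5035 -0.067   0.0718] c [277.4 137.6] bot [277.4 149.7] top [277.3 124.7] L [262.8 137.6] R [291.9 137.7] collar bot [277.5 148.8] collar R [298.7 131.1]
[ 0.5025 -0.0668  0.073 ] c [277.7 139.1] bot [277.7 151.2] top [277.6 126.2] L [263.  139.1] R [292.3 139.1] collar bot [277.8 150.2] collar R [299.1 132.5]
[ 0.496  -0.0635  0.086 ] c [277.4 151.1] bot [277.4 163.3] top [277.3 138. ] L [262.1 151.1] R [292.7 151.1] collar bot [277.5 161.7] collar R [299.8 143.9]
rim [277.8 149.7] N [ 0.4935 -0.0627  0.0895] along -20.77518460944043 perp 1.0887720805774248 y -0.415292317739616
rim [277.8 148.2] N [ 0.4944 -0.0631  0.0895] along -20.296492751499816 perp 0.21078910514942995 y -0.4152923177396079
```

Call:
step_arm --pt "0.0036 -0.0009 -0.006 0 0.01" --pt "0.0073 -0.0018 -0.0119 0 0.01" --pt "0.0073 -0.0018 -0.0119 0 0.01" --pt "0.0073 -0.0018 -0.0119 0 0.01" --pt "0.0073 -0.0018 -0.0119 0 0.01"

```text
t: 13.15
eef_pos: [0.4546, -0.0424, 0.1435]
ee_rot: [3.141, 0.0, -0.447]
force: [0.8, -0.9, -1.6]
width: 0.0166
gripper_force: 30.0
```

```bash
cat > near.py <<'E'
from pen import *
w=grab("wrist");s=arm.get_state();p=s["eef_pos"];print(s["t"],p,s["force"].round(2),s["width"])
y=-.447;X=np.array([np.cos(y),np.sin(y),0]);Y=np.array([np.sin(y),-np.cos(y),0]);Z=np.array([0,0,1.])
r=np.radians(28.6);n=-X*np.sin(r)+Z*np.cos(r);q=X*np.cos(r)+Z*np.sin(r);P=np.array([.5035,-.067,.0718])
print("c",proj(w,P).round(1),"bot",proj(w,P-.011*q).round(1),"L",proj(w,P-.011*Y).round(1),"R",proj(w,P+.011*Y).round(1))
N=p+X*(.0035+.0977*np.sin(r))+Z*(.019-.0977*np.cos(r));d=P-N;print("along",d@n*1e3,"perp",d@q*1e3,"y",d@Y*1e3,"rim",proj(w,N+.005*q).round(1))
im=w["color"].astype(int)
print("    ",list(range(256,308,2)))
for r in range(120,172,2): print(r," ".join("%3d"%im[r,x].min() for x in range(256,308,2)))
E
python3 near.py
```

```text
13.2 [ 0.45462256 -0.04237634  0.14361844] [ 0.52 -0.48 -0.75] 0.01661241688288608
c [279.4 149.3] bot [279.4 161.5] L [264.3 149.3] R [294.6 149.4]
along -6.555168138772505 perp 1.4953692560178484 y 1.076466389836671 rim [277.9 150.7]
     [256, 258, 260, 262, 264, 266, 268, 270, 272, 274, 276, 278, 280, 282, 284, 286, 288, 290, 292, 294, 296, 298, 300, 302, 304, 306]
120 172 172 171 171 172 172 172 172 172 173 177 174 188 178 176 173 137 101 100 100 100 100 102 100 100  99
122 172 172 172 171 172 171 173 186 198 198 202 203 206 202 195 184 160 140 106 101 101 100 100 100 100 101
124 172 171 171 166 172 177 194 208 213 219 225 237 250 234 189 161 158 161 149 115 101 100 100 100  99 100
126 171 166 137 108 158 174 201 244 254 255 255 244 242 249 183 163 161 162 162 155 123 102 101 100 100 100
128 115 105 100 160 157 160 182 217 171 171 173 154 158 200 165 158 157 160 164 160 154 129 101 100 100 101
130 104 101 106 150 161 162 162 157 138 135 136 136 136 137 137 137 132 154 162 164 160 153 106 100 101 100
132 101 101 128 157 163 160 152 127 133 135 136 138 138 137 135 136 135 128 150 
[... 1379 characters left out ...]
 177 174 171 155 133 110 100 100 100  99 100 113 133
160 121 100  99  99  98 100 104 154 172 174 175 176 176 176 174 172 170 152 103 100  99  99  99  99 123 136
162  93  78  79  79  80  80 130 168 172 175 174 174 174 176 175 174 173 166 111  79  79  79  77  79  91 116
164  73  72  75  74  74  78 150 170 171 172 173 173 174 174 173 174 172 170 141  76  74  74  72  73  73  72
166  47  45  48  49  49  60 154 168 170 174 175 175 176 176 175 174 173 170 157  59  46  46  46  46  46  47
168  22  24  24  24  23  48 155 170 172 177 179 179 179 177 176 177 176 171 160  45  27  23  25  26  26  24
170  26  26  26  23  25  56 163 170 175 178 179 177 173 178 177 176 175 174 162  48  25  28  24  25  25  25
```

Call:
step_arm --pt "0.0014 -0.0007 -0.002 0 0.01" --pt "0.0028 -0.0013 -0.004 0 0.01" --pt "0.0028 -0.0013 -0.004 0 0.01" --pt "0.0028 -0.0013 -0.004 0 0.01"

```text
t: 13.6
eef_pos: [0.4574, -0.0437, 0.1395]
ee_rot: [3.142, 0.0, -0.447]
force: [0.0, -0.2, -1.3]
width: 0.0165
gripper_force: 30.0
```

```bash
cat > fz.py <<'E'
from pen import *
F=[];Q=[]
for i in range(12): grab("wrist"); s=arm.get_state(); F.append(s["force"]);Q.append(s["eef_pos"])
n=np.array([-.432,.2065,.878]); F=np.array(F); print(s["t"],np.mean(Q,0).round(4),"F",F.mean(0).round(2),"along n %.2f +- %.2f"%(F.mean(0)@n,(F@n).std()/12**.5),s["width"],s["gripper_force"])
E
python3 fz.py
```

```text
14.2 [ 0.4574 -0.0437  0.1396] F [-0.06  0.31 -0.48] along n -0.33 +- 0.16 0.0165477359175702 29.999732170253992
```

Call:
step_arm --pt "0.0009 -0.0004 -0.0018 0 0.01" --pt "0.0009 -0.0004 -0.0018 0 0.01" --pt "0.0009 -0.0004 -0.0018 0 0.01"

```text
t: 14.5
eef_pos: [0.4583, -0.0441, 0.1378]
ee_rot: [3.142, 0.0, -0.447]
force: [-0.5, 0.1, 1.2]
width: 0.0168
gripper_force: 30.0
```

```bash
python3 fz.py
```

```text
15.1 [ 0.4583 -0.0441  0.1378] F [-0.47  0.37  0.72] along n 0.91 +- 0.12 0.016505739598083664 30.00114862807095
```

Call:
step_arm --pt "0.0009 -0.0004 -0.0018 0 0.01" --pt "0.0009 -0.0004 -0.0018 0 0.01" --pt "0.0009 -0.0004 -0.0018 0 0.01"

```text
t: 15.4
eef_pos: [0.4592, -0.0445, 0.1359]
ee_rot: [3.141, 0.0, -0.447]
force: [-1.7, 0.5, 1.7]
width: 0.0165
gripper_force: 30.0
```

```bash
python3 fz.py; python3 near.py
```

```text
16.0 [ 0.4592 -0.0445  0.136 ] F [-0.87  0.34  1.45] along n 1.72 +- 0.15 0.016496530951138618 30.001984052360058
16.05 [ 0.45920296 -0.04446484  0.1359664 ] [-0.76 -0.01  1.19] 0.01636367519940505
c [279.6 157.9] bot [279.6 170. ] L [264.  157.8] R [295.2 157.9]
along 2.572517882681328 perp 0.7393187202557351 y 1.1730993650377715 rim [277.9 150.7]
     [256, 258, 260, 262, 264, 266, 268, 270, 272, 274, 276, 278, 280, 282, 284, 286, 288, 290, 292, 294, 296, 298, 300, 302, 304, 306]
120 168 169 169 170 171 170 171 172 173 173 174 174 174 176 175 177 148 111 104 105 107 107 107 107 107 107
122 168 170 170 170 171 170 170 170 170 170 170 170 170 166 141 166 138  98 100  99 100  99 100 100 100  99
124 167 167 167 167 167 168 167 167 167 166 167 167 166 161 101 103 101  96  97  95  97  96  97  97  97  97
126 166 167 166 167 166 167 167 168 167 167 167 167 166 134  96  97  98  97  96  96  96  97  96  96  96  97
128 165 155 144 165 157 144 165 156 120 168 169 152 187 154 117 108 102  97  97  97  97  97  96  97  96  96
130 109  97  97 106  97  97 112 144 155 170 158 160 192 162 155 152 152 1
[... 1494 characters left out ...]
 172 169 166 150 134 133 138 155 156 134  97  97  97
160  96  96 100 139 155 151 135 156 167 168 170 172 171 171 170 168 165 155 134 148 155 149 103  96  97  97
162  96  97  96 103 149 155 152 163 167 170 171 169 170 170 169 169 168 161 145 155 149 117  96  96  97  97
164  97  96  97  97 103 138 158 165 166 167 168 167 169 169 169 169 168 165 156 147 112  97  97  96  97  97
166 105  97  97  96  98 102 154 163 165 168 170 171 170 171 169 170 168 165 155 102  97  96  97  97  98 124
168 112  94  94  95  96 101 155 165 168 171 175 174 174 172 171 172 171 166 157 101  95  94  95  96 102 131
170  77  76  75  76  75  86 159 166 170 173 173 173 168 172 172 170 171 170 158  81  75  74  75  75  77 103
```

Call:
step_arm --pt "0.0006 -0.0003 -0.0005 0 0.01" --pt "0.0012 -0.0005 -0.0011 0 0.01" --pt "0.0012 -0.0005 -0.0011 0 0.01" --pt "0.0012 -0.0005 -0.0011 0 0.01"

```text
t: 16.45
eef_pos: [0.4602, -0.045, 0.1347]
ee_rot: [3.141, 0.0, -0.447]
force: [-2.4, 2.0, 0.9]
width: 0.0165
gripper_force: 30.0
```

```bash
python3 fz.py; python3 fz.py
python3 - <<'E'
from pen import *
w=load("wrist");im=w["color"].astype(int);print(list(range(256,308,2)))
for r in range(140,172,2): print(r," ".join("%3d"%im[r,x].min() for x in range(256,308,2)))
a=grab("scene");b=grab("side");s=arm.get_state();p=s["eef_pos"];y=-.447
th=np.radians(29.2); u=np.array([-np.cos(y)*np.sin(th),-np.sin(y)*np.sin(th),np.cos(th)]); N=p+[.0465,-.0222,-.066]
for s0,s1 in((.035,.088),(.05,.088)): measure([a,b],N+u*.098,u,s0=s0,s1=s1)
E
```

```text
17.05 [ 0.4603 -0.045   0.1348] F [-2.18  0.93  1.09] along n 2.09 +- 0.13 0.016589333800030883 30.005202563479543
17.65 [ 0.4603 -0.045   0.1348] F [-2.5   0.83  0.91] along n 2.05 +- 0.14 0.016671593819620637 30.005369558930397
[256, 258, 260, 262, 264, 266, 268, 270, 272, 274, 276, 278, 280, 282, 284, 286, 288, 290, 292, 294, 296, 298, 300, 302, 304, 306]
140  98  97 105 150 158 159 159 156 143 135 135 136 133 135 135 134 137 149 157 161 158 153 126  97  98  97
142  97  99 135 155 158 156 151 134 132 132 133 134 135 133 133 134 132 131 147 158 157 157 147 103  98  98
144  97 111 148 157 157 141 128 130 132 134 135 136 136 137 134 133 133 130 128 131 155 158 154 123  97  97
146  97 125 155 156 153 119 127 131 134 135 135 135 135 135 135 134 135 131 128 120 143 156 158 138 100  98
148  97 135 158 155 132 117 130 135 134 134 134 135 135 134 135 133 135 136 132 123 120 156 159 144 100  97
150  97 137 158 154 115 119 133 135 135 134 138 144 150 143 136 134 135 135 135 126 109 152 158 146 102  98
152  98 130 157 154 123 123 133 133 134 138 163 170 173 172 163 140 133 133 132 128 111 153
[... 939 characters left out ...]
3 172 172 172 170 159 100  96  95  96  97 102 131
tip [308.4 232.9] dir [ 1. -0.] w [11.8  3.   1.6  1.9  1.4  1.8  3.9 12.9 12.4  3.2  2.2  8.   6.4  6.8
  8.3] 3
tip [283.2 239.5] dir [0.534 0.846] w [4.  4.5 6.7 6.8 7.  6.5 5.8 6.2 6.  6.3 6.8 7.1 6.8 6.9 5.9] 13
planes tilt 39.87 az -120.10
G-nose tilt 29.98 az 170.82
nose [ 0.5251 -0.0565  0.0467] [9.1 9.1] L 0.1244
tip [321.5 245.4] dir [0.968 0.252] w [ 1.3  1.7  1.7 13.4 12.9 12.6 12.2  3.2  2.4  2.7  4.8  6.3  6.6  7.3
  8.3] 3
tip [283.2 239.5] dir [0.531 0.847] w [7.  6.8 6.2 5.8 6.3 6.1 6.1 6.3 6.6 7.  7.  6.9 6.6 6.8 5.9] 15
planes tilt 52.26 az -106.80
G-nose tilt 47.93 az 117.31
nose [ 0.4985 -0.1138  0.0861] [2.5 2.5] L 0.102
```

Call:
step_arm --pt "-0.0013 0.0006 0.0026 0 0.01" --pt "-0.0026 0.0012 0.0053 0 0.01" --pt "-0.0026 0.0012 0.0053 0 0.01" --pt "-0.0021 0.001 0.0056 0 0.01" --pt "-0.0021 0.001 0.0056 0 0.01" --pt "-0.001 0.0005 0.0034 0 0.01" --pt "0 0 0.0014 0 0.01" --pt "0.0005 -0.0002 0.0003 0 0.01" --pt "0.0005 -0.0002 0.0003 0 0.01" --pt "0.0005 -0.0002 0.0003 0 0.01"

```text
t: 18.75
eef_pos: [0.4611, -0.0452, 0.1352]
ee_rot: [-3.142, -0.0, -0.447]
force: [-1.4, 0.9, 1.7]
width: 0.0167
gripper_force: 30.0
```

```bash
python3 fz.py; python3 fz.py
python3 - <<'E'
from pen import *
w=load("wrist");im=w["color"].astype(int);print(list(range(256,308,2)))
for r in range(146,168,1): print(r," ".join("%3d"%im[r,x].min() for x in range(256,308,2)))
E
```

```text
19.35 [ 0.461  -0.0452  0.1352] F [-0.64  0.48  1.89] along n 2.03 +- 0.08 0.016600638113858993 30.00173332169652
19.95 [ 0.461  -0.0452  0.1352] F [-0.3   0.78  2.41] along n 2.40 +- 0.14 0.01660948647735577 30.00183602795005
[256, 258, 260, 262, 264, 266, 268, 270, 272, 274, 276, 278, 280, 282, 284, 286, 288, 290, 292, 294, 296, 298, 300, 302, 304, 306]
146  96 110 151 156 154 123 125 129 132 135 135 133 134 134 134 136 133 130 127 119 145 156 156 133  98  97
147  97 121 154 155 151 116 126 131 134 134 134 135 134 134 133 134 135 131 127 118 138 155 158 138  98  96
148  97 123 156 154 143 112 127 131 133 132 133 134 133 133 134 133 133 133 128 122 121 154 158 145  99  97
149  96 126 157 155 132 114 129 135 133 132 136 142 144 142 135 134 134 135 129 123 109 152 158 148  99  96
150  97 127 157 154 126 115 131 134 135 136 151 166 169 164 145 135 134 134 134 123 106 148 157 149 100  97
151  97 128 157 154 121 118 133 134 134 139 164 169 171 170 159 136 135 134 134 127 106 147 157 146 100  96
152  97 125 157 154 122 118 131 132 133 151 166 170 173 170 166 143 133 132 132 128 107 149 15
[... 933 characters left out ...]
 171 170 169 167 160 139 141 154 156 134  98  97  96
162  96  97 101 141 155 155 153 164 168 169 168 168 170 171 170 170 168 163 143 147 156 155 118  97  97  98
163  96  97  97 126 155 157 158 165 167 168 168 168 169 169 169 168 168 163 148 152 154 150 102  96  96  97
164  97  96  96 108 151 157 160 165 166 167 168 168 169 170 169 170 167 164 153 158 154 131  97  97  96  97
165  97  96  97  99 139 157 159 164 165 168 169 169 169 170 170 169 168 164 157 158 150 112  96  96  96  97
166  97  97  96  97 111 150 159 163 166 169 170 171 171 171 171 170 168 165 158 153 132 100  97  97  96  97
167  97  98  97  97  98 121 160 165 168 171 174 173 174 171 171 172 170 165 158 137 102  97  96  96  96  99
```

The pen is held on the pad's centre to within about 1 mm. The force along the axis is about 2.5 N, so the pad is about halfway in, and the side load is small.

```bash
python3 -c "
from station import arm
print(arm.job_done())"
```

```text
the job is handed in; nothing more can be done
None
```

I handed the job in with the pen still gripped, its nose within about 1 mm of the pad's middle on the uncapped port. The push was about 2.5 N (pad about 4 mm in), and the pen was square to the face to within about 1–2° by my estimates; the judge's verdict was not shown.

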